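# Change over the cells in the charger

### The arm

A 6-joint arm with a two-finger parallel gripper is mounted at the origin on a cart in front of the work surface, level with it; the furniture and walls round the work are solid. World frame = base frame: x ahead of the robot, y to its left, z up, the work surface at z = 0. Lengths are in m, angles in rad, forces in N, time in s.
With the tool pointing down it reaches from about 0.275 to 0.75 m from the base axis. Payload 10.2 kg.
Tool frame: the origin (TCP) lies midway between the tips of the shut fingers; the grasp point (between the pads) lies 19 mm behind it (env.hold_point_z is the distance from the TCP to the grasp point, in m); x points along the fingers, z is the direction in which the jaws open and shut, and the axes are right-handed (so a half turn about x gives the same grasp; the last joint's range is limited). The gripper opens to 85 mm and grips with 20 to 120 N. Pads are 22 mm wide; open, the fingers measure 114 mm over their backs; the gripper's body (76 mm by 85 mm) begins 54 mm behind the grasp point. The pads swing forward as they close: fully open they stand 13 mm farther back than shut.
Start: joints at [1.019, 0.313, 1.498, -0, 1.331, -0.223], TCP at [0.17, 0.497, 0.231] pointing down, gripper open.
Joint ranges: [-2.94, 2.94], [-0.97, 2.17], [0.19, 2.56], [-1.23, 4.37], [0.02, 3.11], [-2.88, 2.88]. Speed limits (rad/s): [2.39, 2.39, 3.01, 3.14, 3.14, 3.14].

### API

Orientations are given as a unit quaternion [x, y, z, w].
In Python, from bench import env, kinematics, monitor, eyes, job gives the robot as it stands. The module is installed in compiled form; this text tells all that it offers. Calls block until the motion is done:
- env.reach(position, orientation): joint-space move of the TCP to a pose.
- env.movel(position, velocity=0.15, frame=None, guard=None): straight line of the TCP; frame=None keeps the orientation; velocity is the mean speed in m/s. With guard (N) it stops when the force on the tool has changed by that much, and returns True; else False.
- env.set_joints(angles): joint-space move.
- env.release() and env.close_gripper(effort=None): open the fingers fully, or close them until they stop; effort is the grip in N (None keeps the last).
- env.hold(seconds).
- kinematics.ik(position, orientation): joint angles nearest the present ones, or None.
- monitor.sense(): the state.
- eyes.grab_frame(name): name is "scene" or "side" or "wrist"; returns a dict with "frame" (420x560x3 uint8, red, green, blue), "mtx" (3x3 intrinsics, pixels), "k1" (the pictures are not rectified: a ray, as slopes to the right and down, at radius r is drawn at 1 + k1 r^2 times it, then the intrinsics apply), "view" (4x4, takes a point from world to camera coordinates). Camera axes: x right, y down, z forward; pixel columns grow to the right and rows downward; lengths in m; the calibration is good to about 2 mm. A picture is of the moment at which its call begins. There is no depth.
A pose or a line that the arm cannot do raises env.MotionError and nothing moves.
- job.hand_in(): hands the job in, once; it reports no verdict.
The state is a dict: "clock": time; "joints": joint angles; "qvel": joint speeds; "joint_efforts": joint torques, N m; "position": TCP position; "ee_rot": TCP orientation; "contact_force": force on the tool from outside, world axes, zero at the start; "ft_torque": the same for the moment, N m; "finger_gap": opening from 0.0 (shut) to 1.0 (fully open).
Only numpy, scipy, OpenCV 4.12 (cv2) and the standard library are available. Lean on these libraries where they do the work, as an engineer would, in place of code of your own. Each camera call takes 0.05 s, during which the arm holds its last target.

### The job

Charging is done: switch the charger off at its toggle, take the charged (green) cells out and lay them flat in the yellow tray, and put every discharged (blue) cell from the bench into the charger, one to a bay, white minus end against the spring plunger under the hood and red plus end tipped down behind the end wall, so that it lies flat and fully home. Then switch the charger on again; leave the beaker, the petri dish and the tube rack where they stand.

Things in the scene. Friction and masses are not known exactly. Their poses are not given: they have to be found in the camera images.
- dock: Grey charging dock, fixed to the bench; place and yaw vary. Origin on the bench; axes x away from robot, y left, z up. In mm, dock frame: base plate x -85..53, y -160..160, 10 thick. Three white bays along x at y -110 (bay 1), -30, 50 (bay 3), with floor rails 26 wide, top z 20; walls at both ends only, open sides from x -36 to 26. Toggle block x -40..40, y 105..145, top z 40.
- toggle (a joint): Toggle switch at the dock's left (+y) end: steel lever, black ball knob. 0 rad = OFF, leaning to the robot (-x, red dot); 0.6 upright; 1.2 = ON, leaning away (+x, green dot). Hinge along dock y through dock (0, 125, 45) mm, 52 mm from the knob's centre. Over-centre: past upright it falls by its weight to the stop on that side; about 1 N at the knob moves it.
- toggle_knob (a point): Centre of the black ball knob, 18 mm diameter, at the tip of the toggle lever; moves with the lever.
- bay_1 (a point): Bay 1: where the centre of a seated cell lies, 34 mm above the bench, 14 above the bay floor. Axes as the dock's: x from spring plunger to end wall. Free plunger to end wall is 73 mm, a cell 78: slide its minus end slantwise (about 18 deg, plus end high) under the hood, pushing the plunger back 5 to 14 mm, then tip the plus end down behind the end wall.
- bay_1_plus (a point): On the inner face of bay 1's end wall, where a seated cell's brass button touches; 39 mm along +x from bay_1. The wall is 8 mm thick, 18 mm high over the bay floor (top z 38), red mark on top. Low cheeks beside it, 32 mm apart inside, from 13 mm before to 7 mm past this point, 12 mm over the floor (top z 32).
- bay_1_minus (a point): Middle of a seated cell's minus face in bay 1; 39 mm along -x from bay_1. Hood over it: from 3 mm on the +x side of this point to 43 mm on the -x side, cheeks 32 mm apart inside, roof underside 36 mm over the bay floor, top z 60. In it, on the bay axis, a brass spring plunger 12 mm thick: free face 5 mm on the +x side, travel 16 mm to -x; 2 N at first, 7.7 N fully in.
- bay_2 (a point): Bay 2: where the centre of a seated cell lies, 34 mm above the bench, 14 above the bay floor. Axes as the dock's: x from spring plunger to end wall. Free plunger to end wall is 73 mm, a cell 78: slide its minus end slantwise (about 18 deg, plus end high) under the hood, pushing the plunger back 5 to 14 mm, then tip the plus end down behind the end wall.
- bay_2_plus (a point): On the inner face of bay 2's end wall, where a seated cell's brass button touches; 39 mm along +x from bay_2. The wall is 8 mm thick, 18 mm high over the bay floor (top z 38), red mark on top. Low cheeks beside it, 32 mm apart inside, from 13 mm before to 7 mm past this point, 12 mm over the floor (top z 32).
- bay_2_minus (a point): Middle of a seated cell's minus face in bay 2; 39 mm along -x from bay_2. Hood over it: from 3 mm on the +x side of this point to 43 mm on the -x side, cheeks 32 mm apart inside, roof underside 36 mm over the bay floor, top z 60. In it, on the bay axis, a brass spring plunger 12 mm thick: free face 5 mm on the +x side, travel 16 mm to -x; 2 N at first, 7.7 N fully in.
- bay_3 (a point): Bay 3: where the centre of a seated cell lies, 34 mm above the bench, 14 above the bay floor. Axes as the dock's: x from spring plunger to end wall. Free plunger to end wall is 73 mm, a cell 78: slide its minus end slantwise (about 18 deg, plus end high) under the hood, pushing the plunger back 5 to 14 mm, then tip the plus end down behind the end wall.
- bay_3_plus (a point): On the inner face of bay 3's end wall, where a seated cell's brass button touches; 39 mm along +x from bay_3. The wall is 8 mm thick, 18 mm high over the bay floor (top z 38), red mark on top. Low cheeks beside it, 32 mm apart inside, from 13 mm before to 7 mm past this point, 12 mm over the floor (top z 32).
- bay_3_minus (a point): Middle of a seated cell's minus face in bay 3; 39 mm along -x from bay_3. Hood over it: from 3 mm on the +x side of this point to 43 mm on the -x side, cheeks 32 mm apart inside, roof underside 36 mm over the bay floor, top z 60. In it, on the bay axis, a brass spring plunger 12 mm thick: free face 5 mm on the +x side, travel 16 mm to -x; 2 N at first, 7.7 N fully in.
- cell_a: Discharged cell, 78 mm long, 70-140 g, may be absent. BLUE round barrel 26 mm thick, square 28 mm end collars 12 mm long (so it does not roll): red at plus, with a brass button 10 mm wide, 2 mm proud; white at minus, flat. Origin: its centre; x along its axis to plus. Bare barrel x -27..25 mm. Starts lying right of the dock, plus end away from the robot within 0.5 rad.
- full_a: Charged cell, 78 mm long, 70-140 g, may be absent. GREEN round barrel 26 mm thick, square 28 mm end collars 12 mm long (so it does not roll): red at plus, with a brass button 10 mm wide, 2 mm proud; white at minus, flat. Origin: its centre; x along its axis to plus. Bare barrel x -27..25 mm. Starts seated in a bay of the dock (any of the three).
- cell_b: Discharged cell, 78 mm long, 70-140 g, may be absent. BLUE round barrel 26 mm thick, square 28 mm end collars 12 mm long (so it does not roll): red at plus, with a brass button 10 mm wide, 2 mm proud; white at minus, flat. Origin: its centre; x along its axis to plus. Bare barrel x -27..25 mm. Starts lying right of the dock, plus end away from the robot within 0.5 rad.
- full_b: Charged cell, 78 mm long, 70-140 g, may be absent. GREEN round barrel 26 mm thick, square 28 mm end collars 12 mm long (so it does not roll): red at plus, with a brass button 10 mm wide, 2 mm proud; white at minus, flat. Origin: its centre; x along its axis to plus. Bare barrel x -27..25 mm. Starts seated in a bay of the dock (any of the three).
- cell_c: Discharged cell, 78 mm long, 70-140 g, may be absent. BLUE round barrel 26 mm thick, square 28 mm end collars 12 mm long (so it does not roll): red at plus, with a brass button 10 mm wide, 2 mm proud; white at minus, flat. Origin: its centre; x along its axis to plus. Bare barrel x -27..25 mm. Starts lying right of the dock, plus end away from the robot within 0.5 rad.
- full_c: Charged cell, 78 mm long, 70-140 g, may be absent. GREEN round barrel 26 mm thick, square 28 mm end collars 12 mm long (so it does not roll): red at plus, with a brass button 10 mm wide, 2 mm proud; white at minus, flat. Origin: its centre; x along its axis to plus. Bare barrel x -27..25 mm. Starts seated in a bay of the dock (any of the three).
- tray: Shallow yellow tray fixed left of the dock, for the charged cells: outside 126 (x) x 158 (y) x 13 mm high, walls and floor 3 mm. Origin: centre of its underside; x, y along its sides. A cell lying in it has its centre 17 mm above the bench; two fit side by side, along x, at y -35 and +35 mm.
- beaker: Small glass beaker, 54 mm across, 68 mm tall, standing behind the dock's right end; bystander. Origin: centre of its underside.
- petri_dish: Closed petri dish, 60 mm across, 15 mm high, behind the space right of the dock, near the beaker; bystander. Origin: centre of its underside.
- tube_rack: Bright green rack of micro tubes, 52 x 105 x 52 mm, behind the dock's left end; bystander. Origin: centre of its underside.
Mind the look-alikes: they are no part of the job. Leave any brown or purple look-alike of the cell_c alone.

How it is judged:
On the way, in this order (a step that is already met when the one before it is completed fails the run):
1. the charger is switched off (value of joint toggle below 0.15 rad), for 0.2 s.
2. with the charger off, the green cells lie in the tray and every blue cell lies fully home in a bay of its own, the right way round (((distance between cell_a and bay_1 below 0.006 m and angle between the x axis of cell_a and the x axis of bay_1, either way round below 0.1 rad and x of bay_1_plus in the frame of cell_a above 0.03 m) or (distance between cell_a and bay_2 below 0.006 m and angle between the x axis of cell_a and the x axis of bay_2, either way round below 0.1 rad and x of bay_2_plus in the frame of cell_a above 0.03 m) or (distance between cell_a and bay_3 below 0.006 m and angle between the x axis of cell_a and the x axis of bay_3, either way round below 0.1 rad and x of bay_3_plus in the frame of cell_a above 0.03 m)) and ((distance between cell_b and bay_1 below 0.006 m and angle between the x axis of cell_b and the x axis of bay_1, either way round below 0.1 rad and x of bay_1_plus in the frame of cell_b above 0.03 m) or (distance between cell_b and bay_2 below 0.006 m and angle between the x axis of cell_b and the x axis of bay_2, either way round below 0.1 rad and x of bay_2_plus in the frame of cell_b above 0.03 m) or (distance between cell_b and bay_3 below 0.006 m and angle between the x axis of cell_b and the x axis of bay_3, either way round below 0.1 rad and x of bay_3_plus in the frame of cell_b above 0.03 m)) and ((distance between cell_c and bay_1 below 0.006 m and angle between the x axis of cell_c and the x axis of bay_1, either way round below 0.1 rad and x of bay_1_plus in the frame of cell_c above 0.03 m) or (distance between cell_c and bay_2 below 0.006 m and angle between the x axis of cell_c and the x axis of bay_2, either way round below 0.1 rad and x of bay_2_plus in the frame of cell_c above 0.03 m) or (distance between cell_c and bay_3 below 0.006 m and angle between the x axis of cell_c and the x axis of bay_3, either way round below 0.1 rad and x of bay_3_plus in the frame of cell_c above 0.03 m)) and x of full_a in the frame of tray between -0.06 and 0.06 m and y of full_a in the frame of tray between -0.076 and 0.076 m and z of each of full_a, full_b, full_c in the frame of tray below 0.024 m and x of full_b in the frame of tray between -0.06 and 0.06 m and y of full_b in the frame of tray between -0.076 and 0.076 m and x of full_c in the frame of tray between -0.06 and 0.06 m and y of full_c in the frame of tray between -0.076 and 0.076 m and value of joint toggle below 0.15 rad), for 0.3 s.
3. the charger is switched on again (value of joint toggle above 1.05 rad), for 0.2 s.
At the end, for the whole second after the job is handed in: Every blue cell at rest in a bay (centre within 6 mm of the bay point, axis within 0.1 rad, plus end at the end wall); every green cell at rest in the tray, centre inside the walls and under 24 mm; toggle above 1.05 rad; beaker, petri dish and rack moved under 30 mm (((distance between cell_a and bay_1 below 0.006 m and angle between the x axis of cell_a and the x axis of bay_1, either way round below 0.1 rad and x of bay_1_plus in the frame of cell_a above 0.03 m) or (distance between cell_a and bay_2 below 0.006 m and angle between the x axis of cell_a and the x axis of bay_2, either way round below 0.1 rad and x of bay_2_plus in the frame of cell_a above 0.03 m) or (distance between cell_a and bay_3 below 0.006 m and angle between the x axis of cell_a and the x axis of bay_3, either way round below 0.1 rad and x of bay_3_plus in the frame of cell_a above 0.03 m)) and ((distance between cell_b and bay_1 below 0.006 m and angle between the x axis of cell_b and the x axis of bay_1, either way round below 0.1 rad and x of bay_1_plus in the frame of cell_b above 0.03 m) or (distance between cell_b and bay_2 below 0.006 m and angle between the x axis of cell_b and the x axis of bay_2, either way round below 0.1 rad and x of bay_2_plus in the frame of cell_b above 0.03 m) or (distance between cell_b and bay_3 below 0.006 m and angle between the x axis of cell_b and the x axis of bay_3, either way round below 0.1 rad and x of bay_3_plus in the frame of cell_b above 0.03 m)) and ((distance between cell_c and bay_1 below 0.006 m and angle between the x axis of cell_c and the x axis of bay_1, either way round below 0.1 rad and x of bay_1_plus in the frame of cell_c above 0.03 m) or (distance between cell_c and bay_2 below 0.006 m and angle between the x axis of cell_c and the x axis of bay_2, either way round below 0.1 rad and x of bay_2_plus in the frame of cell_c above 0.03 m) or (distance between cell_c and bay_3 below 0.006 m and angle between the x axis of cell_c and the x axis of bay_3, either way round below 0.1 rad and x of bay_3_plus in the frame of cell_c above 0.03 m)) and x of full_a in the frame of tray between -0.06 and 0.06 m and y of full_a in the frame of tray between -0.076 and 0.076 m and z of each of full_a, full_b, full_c in the frame of tray below 0.024 m and x of full_b in the frame of tray between -0.06 and 0.06 m and y of full_b in the frame of tray between -0.076 and 0.076 m and x of full_c in the frame of tray between -0.06 and 0.06 m and y of full_c in the frame of tray between -0.076 and 0.076 m and value of joint toggle above 1.05 rad and linear speed of each of cell_a, cell_b, cell_c, full_a, full_b, full_c below 0.02 m/s and distance of each of beaker, petri_dish, tube_rack from where it was at the start of the episode below 0.03 m); the robot touches nothing.
It fails at once if the beaker is pushed out of place (30 mm) or over (distance of beaker from where it was at the start of the episode above 0.03 m or angle between beaker's own z axis and vertical above 0.5 rad).
It fails at once if the petri dish is pushed out of place (30 mm) or over (distance of petri_dish from where it was at the start of the episode above 0.03 m or angle between petri_dish's own z axis and vertical above 0.5 rad).
It fails at once if the tube rack is pushed out of place (30 mm) or over (distance of tube_rack from where it was at the start of the episode above 0.03 m or angle between tube_rack's own z axis and vertical above 0.5 rad).
Of full_a, full_b, full_c only 2 to 2 are there at a start; the rules pass over those that are not, and their reading is None.
Of cell_a, cell_b, cell_c only 2 to 3 are there at a start; the rules pass over those that are not, and their reading is None.
At some moment in a run one of cell_a, cell_b, cell_c may be knocked a few centimetres aside while the robot is not near it.
Once in a run the grip may slacken for a moment while it holds something.
It also fails if it takes over 210 s, if anything falls off the work surface, if the arm or the gripper's body presses on something with over 40 N, if the wrist force passes 120 N, or if a joint passes its speed limit or range.

## Working session

There is one attempt and no reset: what is moved stays moved. The work goes in short steps, each a Python script; the robot and the scene stay as the last script left them, time stands still between calls to the robot, and variables do not carry over. Pictures are saved under pics/ and viewed, and the job is handed in when it is done.

```bash
ls; mkdir -p pics; cat > h.py <<'E'
import numpy as np, cv2
from bench import env, kinematics, monitor, eyes, job
def snap(name,fn):
    f=eyes.grab_frame(name); cv2.imwrite(f'pics/{fn}.png',f['frame'][:,:,::-1]); np.savez(f'pics/{fn}.npz',**{k:np.array(v) for k,v in f.items()}); return f
def px(f,P):
    P=np.atleast_2d(P); V=np.array(f['view']); c=(V[:3,:3]@P.T+V[:3,3:]).T
    s=c[:,:2]/c[:,2:]; s=s*(1+float(f['k1'])*(s**2).sum(1,keepdims=True)); K=np.array(f['mtx'])
    return s@K[:2,:2].T+K[:2,2]
def ray(f,uv):
    uv=np.atleast_2d(np.array(uv,float)); K=np.array(f['mtx']); d=(uv-K[:2,2])@np.linalg.inv(K[:2,:2]).T
    s=d.copy()
    for _ in range(20): s=d/(1+float(f['k1'])*(s**2).sum(1,keepdims=True))
    V=np.array(f['view']); R=V[:3,:3]; o=-R.T@V[:3,3]
    D=np.c_[s,np.ones(len(s))]@R
    return o,D
def onz(f,uv,z):
    o,D=ray(f,uv); return o+D*((z-o[2])/D[:,2:])
E
python3 - <<'E'
from h import *
s=monitor.sense(); print({k:np.round(v,3) for k,v in s.items()}); print(env.hold_point_z)
for n in ['scene','side','wrist']:
    f=snap(n,n+'0'); V=np.array(f['view']); print(n,-V[:3,:3].T@V[:3,3],V[2,:3],f['k1'],f['mtx'][0][0])
E
```

```text
pics
{'clock': np.float64(0.0), 'joints': array([ 1.019,  0.313,  1.498, -0.   ,  1.331, -0.223]), 'qvel': array([ 0.003,  0.   , -0.   , -0.001, -0.001,  0.001]), 'joint_efforts': array([ 1.0000e-03, -4.1227e+01, -2.5974e+01, -0.0000e+00,  4.0000e-03,
       -0.0000e+00]), 'position': array([0.169, 0.497, 0.231]), 'ee_rot': array([-0.412,  0.576,  0.411,  0.575]), 'contact_force': array([0.115, 0.151, 0.35 ]), 'ft_torque': array([-0.006, -0.013, -0.015]), 'finger_gap': np.float64(0.997)}
0.0187
scene [-0.07158464 -0.89193224  0.87872807] [ 0.45916942  0.66648604 -0.58733279] -0.03956151819918111 500.64168671343697
side [ 0.33772866 -0.83521927  0.67187432] [ 0.19402143  0.81236773 -0.54992213] -0.08773482027407253 387.3380077606486
wrist [0.10303424 0.51968096 0.37452489] [ 0.26022916 -0.0894358  -0.96139587] 0.014650314992963195 290.6537367286767
```

View pics/scene0.png

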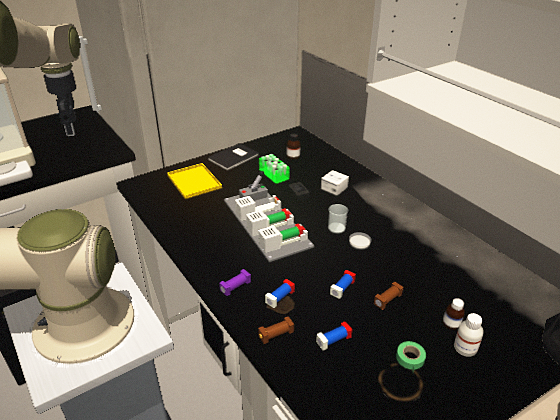

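View pics/side0.png

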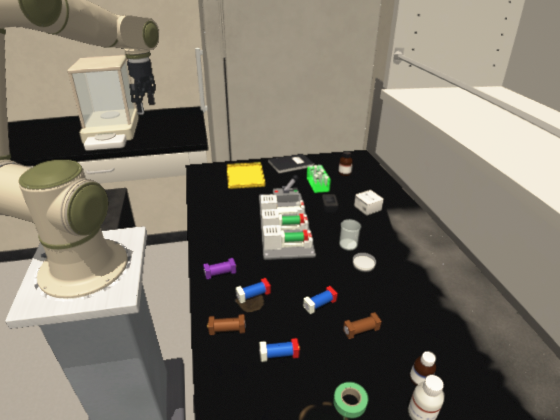

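View pics/wrist0.png

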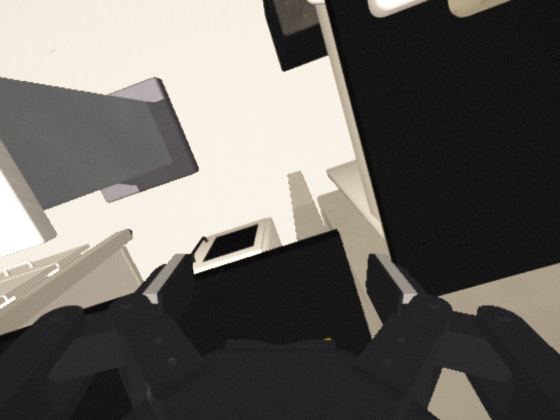

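```bash
python3 - <<'E'
import cv2
a=cv2.imread('pics/scene0.png')[170:270,210:330]; b=cv2.imread('pics/side0.png')[160:265,215:335]
cv2.imwrite('pics/crop0.png',cv2.resize(a,None,fx=6,fy=6,interpolation=cv2.INTER_CUBIC)[:600]); cv2.imwrite('pics/crop1.png',cv2.resize(b,None,fx=5.5,fy=5.5,interpolation=cv2.INTER_CUBIC))
E
```

```text
(no output)
```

View pics/crop0.png

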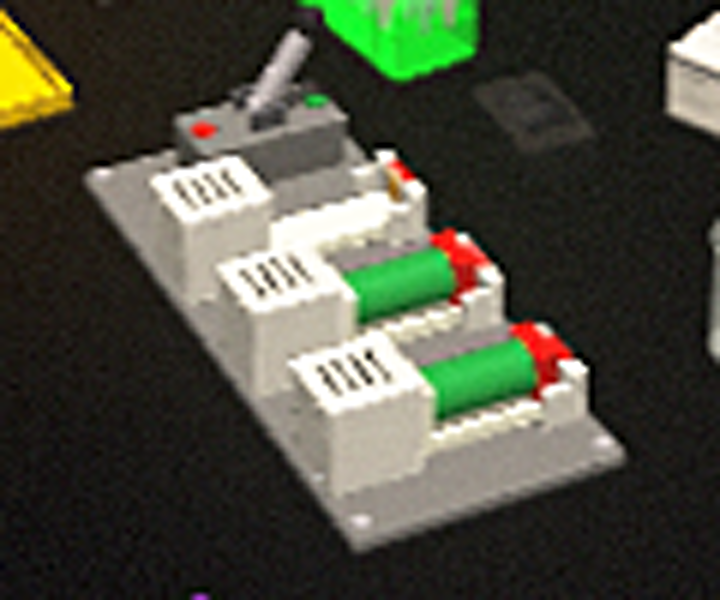

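View pics/crop1.png

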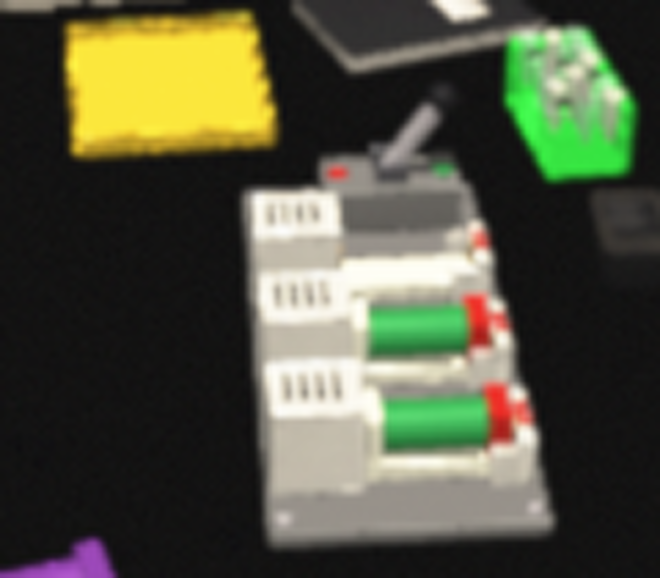

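```bash
cat >> h.py <<'E'
def hsv(f): return cv2.cvtColor(np.array(f['frame']),cv2.COLOR_RGB2HSV)
def blobs(m,amin=15):
    n,l,st,c=cv2.connectedComponentsWithStats(m.astype(np.uint8)); return [(c[i],st[i,4],l==i) for i in range(1,n) if st[i,4]>=amin]
def masks(f):
    h=hsv(f); H,S,V=h[...,0].astype(int),h[...,1].astype(int),h[...,2].astype(int)
    return dict(blue=(H>100)&(H<125)&(S>150)&(V>60),green=(H>50)&(H<85)&(S>120)&(V>40),yellow=(H>24)&(H<34)&(S>150)&(V>90),red=((H<6)|(H>174))&(S>160)&(V>90))
E
python3 - <<'E'
from h import *
for n in ['scene0','side0']:
    f=dict(np.load(f'pics/{n}.npz'))
    for k,m in masks(f).items():
        for c,a,_ in blobs(m,8): print(n,k,c.round(1),a,onz(f,c,{'blue':.016,'green':.036,'yellow':.006,'red':.016}[k]).round(3))
E
```

```text
scene0 blue [344.2 281.3] 160 [[ 0.573 -0.242  0.016]]
scene0 blue [281.3 291.2] 190 [[ 0.425 -0.183  0.016]]
scene0 blue [335.5 334.4] 259 [[ 0.448 -0.36   0.016]]
scene0 green [273.7 172.1] 394 [[0.699 0.258 0.036]]
scene0 green [279.5 161.2] 13 [[0.754 0.305 0.036]]
scene0 green [276.4 217. ] 139 [[0.569 0.051 0.036]]
scene0 green [289.7 232.6] 152 [[ 0.559 -0.028  0.036]]
scene0 green [401.9 361.4] 27 [[ 0.503 -0.503  0.036]]
scene0 green [420.2 363.9] 19 [[ 0.529 -0.529  0.036]]
scene0 green [409.6 366.4] 14 [[ 0.507 -0.521  0.036]]
scene0 yellow [193.4 180.1] 857 [[0.481 0.404 0.006]]
scene0 red [286.2 213. ] 42 [[0.619 0.074 0.016]]
scene0 red [300.  227.9] 49 [[ 0.61  -0.006  0.016]]
scene0 red [350.2 274.5] 58 [[ 0.602 -0.231  0.016]]
scene0 red [289.8 284.5] 67 [[ 0.456 -0.175  0.016]]
scene0 red [347.3 329.2] 88 [[ 0.479 -0.363  0.016]]
scene0 red [468.  341.7] 14 [[ 0.674 -0.54   0.016]]
side0 blue [253.8 289.5] 233 [[ 0.424 -0.184  0.016]]
side0 blue [321.8 298.2] 221 [[ 0.573 -0.244  0.016]]
side0 blue [279.3 349.2] 349 [[ 0.447 -0.36   0.016]]
side0 green [317.3 183.3] 317 [[0.708 0.241 0.036]]
side0 green [325.5 172. ] 11 [[0.76  0.313 0.036]]
side0 green [290.8 219.5] 133 [[0.57  0.052 0.036]]
side0 green [293.7 236.4] 146 [[ 0.559 -0.028  0.036]]
side0 yellow [237.  163.4] 8 [[0.469 0.5   0.006]]
side0 yellow [257.2 162.5] 13 [[0.546 0.492 0.006]]
side0 yellow [245.  174.9] 613 [[0.486 0.401 0.006]]
side0 red [301.7 217.9] 25 [[0.612 0.081 0.016]]
side0 red [305.5 234.5] 31 [[ 0.601 -0.001  0.016]]
side0 red [266.4 284.9] 78 [[ 0.456 -0.175  0.016]]
side0 red [332.3 293.1] 81 [[ 0.602 -0.233  0.016]]
side0 red [295.3 347.1] 114 [[ 0.48  -0.362  0.016]]
```

```bash
cat >> h.py <<'E'
from scipy.spatial.transform import Rotation as R_
def orient(yaw,tilt=0.,sgn=None):
    """tool down, jaws across direction yaw; tilt>0 raises the +yaw end"""
    best=None
    for s in ([1,-1] if sgn is None else [sgn]):
        X=np.array([0,0,-1.]); Z=s*np.array([-np.sin(yaw),np.cos(yaw),0]); Y=np.cross(Z,X)
        M=np.c_[X,Y,Z]; ax=np.array([np.sin(yaw),-np.cos(yaw),0])
        M=R_.from_rotvec(ax*tilt).as_matrix()@M
        yield s,R_.from_matrix(M).as_quat()
def st(): 
    s=monitor.sense(); return s
E
python3 - <<'E'
from h import *
s=st(); M=R_.from_quat(s['ee_rot']).as_matrix(); print(M.round(2))
f=np.load('pics/wrist0.npz'); V=f['view']; o=-V[:3,:3].T@V[:3,3]; print('cam in tool',(M.T@(o-s['position'])).round(3),(M.T@V[2,:3]).round(3))
for yaw in (-.125,):
  for sg,q in orient(yaw):
    for p in [(.53,.03,.25),(.559,-.028,.024),(.6,.15,.1),(.48,.4,.02),(.573,-.243,.004),(.425,-.183,.004),(.448,-.36,.004)]:
        j=kinematics.ik(p,q); print(sg,p,None if j is None else np.round(j,2))
  for sg,q in orient(yaw,.314): print(sg, kinematics.ik((.559,-.028,.035),q), kinematics.ik((.58,.13,.035),q))
E
```

```text
[[-0.   -0.95  0.32]
 [-0.    0.32  0.95]
 [-1.    0.   -0.  ]]
cam in tool [-0.144  0.07   0.   ] [ 0.961 -0.275  0.   ]
1 (0.53, 0.03, 0.25) [-0.16  0.31  1.45 -0.    1.38 -1.61]
1 (0.559, -0.028, 0.024) [-0.26  0.63  1.61 -0.    0.9  -1.71]
1 (0.6, 0.15, 0.1) [ 0.06  0.64  1.36 -0.    1.15 -1.39]
1 (0.48, 0.4, 0.02) [ 0.51  0.75  1.39 -0.    1.   -0.94]
1 (0.573, -0.243, 0.004) [-0.59  0.77  1.4  -0.    0.97 -2.03]
1 (0.425, -0.183, 0.004) [-0.66  0.51  1.91 -0.    0.72 -2.11]
1 (0.448, -0.36, 0.004) [-0.88  0.69  1.56 -0.    0.89 -2.33]
-1 (0.53, 0.03, 0.25) [-0.16  0.31  1.45 -0.    1.38  1.53]
-1 (0.559, -0.028, 0.024) [-0.26  0.63  1.61 -0.    0.9   1.44]
-1 (0.6, 0.15, 0.1) [ 0.06  0.64  1.36 -0.    1.15  1.75]
-1 (0.48, 0.4, 0.02) [ 0.51  0.75  1.39 -0.    1.    2.2 ]
-1 (0.573, -0.243, 0.004) [-0.59  0.77  1.4  -0.    0.97  1.11]
-1 (0.425, -0.183, 0.004) [-0.66  0.51  1.91 -0.    0.72  1.04]
-1 (0.448, -0.36, 0.004) [-0.88  0.69  1.56 -0.    0.89  0.82]
1 [-0.2819277   0.50455694  1.84785418  0.1045149   0.48103639 -1.81289391] [ 0.046611    0.56910893  1.72822044 -0.10330157  0.53693074 -1.3185761 ]
-1 [-0.2819277   0.50455694  1.84785418  0.1045149   0.48103639  1.32869874] [ 0.046611    0.56910893  1.72822044 -0.10330157  0.53693074  1.82301656]
```

```bash
python3 - <<'E'
from h import *
q=next(orient(-.125,0,1))[1]
env.reach([.52,.04,.30],q); env.hold(.2); f=snap('wrist','w1'); print(st()['clock'])
env.reach([.56,.10,.30],q);env.hold(.2);f=snap('wrist','w2'); print(st()['clock'])
E
```

```text
2.4833
3.125
```

View pics/w1.png

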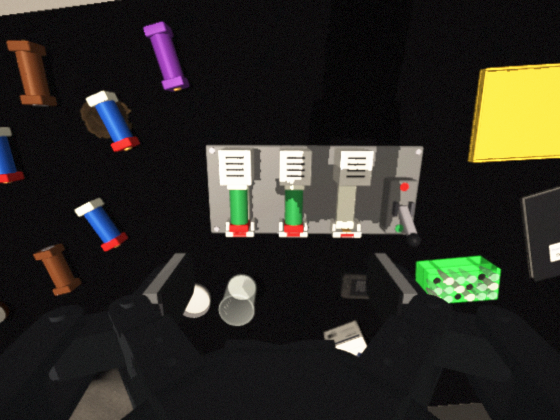

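View pics/w2.png

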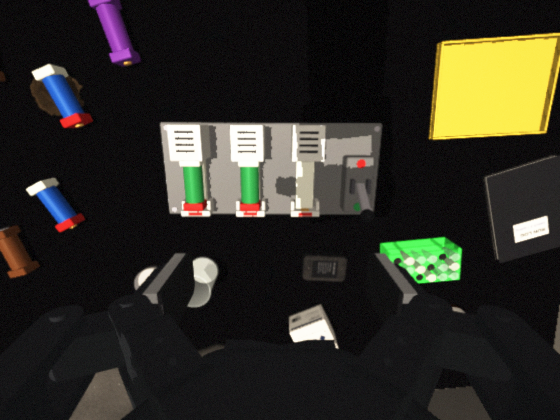

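```bash
python3 - <<'E'
from h import *
for n in ['w1','w2']:
    f=dict(np.load(f'pics/{n}.npz')); h=hsv(f)
    m=((h[...,2]>55)).astype(np.uint8); m=cv2.morphologyEx(m,cv2.MORPH_OPEN,np.ones((3,3)))
    m[:, 436 if n=='w1' else 384:]=0; m[:,:150]=0; m[238 if n=='w1' else 217:]=0
    cs,_=cv2.findContours(m,cv2.RETR_EXTERNAL,cv2.CHAIN_APPROX_NONE); c=max(cs,key=cv2.contourArea)[:,0].astype(float)
    print(n,len(c),c.min(0),c.max(0)); P=onz(f,c,.01)[:,:2]
    yaw0=-.125; u=np.array([np.cos(yaw0),np.sin(yaw0)]); v=np.array([-u[1],u[0]])
    A=np.c_[P@u,P@v]; lo=A.min(0); hi=A.max(0); mid=(lo+hi)/2; print('ext',(hi-lo).round(4))
    # edge lines: near (x low), right(y low), left(y high)
    def line(sel,ax):
        q=A[sel]; 
        for _ in range(4):
            k=np.polyfit(q[:,1-ax],q[:,ax],1); r=q[:,ax]-np.polyval(k,q[:,1-ax]); q=q[abs(r)<max(.0008,1.5*r.std())]
        return k,len(q)
    k1=line((A[:,0]<lo[0]+.006)&(abs(A[:,1]-mid[1])<.14),0); k2=line((A[:,1]<lo[1]+.006)&(abs(A[:,0]-mid[0])<.05),1); k3=line((A[:,1]>hi[1]-.006)&(abs(A[:,0]-mid[0])<.05),1)
    k4=line((A[:,0]>hi[0]-.006)&(abs(A[:,1]-mid[1])<.14),0)
    print(k1,k2,k3,k4)
    th=(-k1[0][0]*1+ (k2[0][0]+k3[0][0])/2*1)/2
    ym=(np.polyval(k2[0],mid[0])+np.polyval(k3[0],mid[0]))/2; x0=np.polyval(k1[0],ym)
    print('width',np.polyval(k3[0],mid[0])-np.polyval(k2[0],mid[0]),'depth',np.polyval(k4[0],ym)-x0,'slopes',-k1[0][0],k2[0][0],k3[0][0])
    for off in (x0+.085, (x0+np.polyval(k4[0],ym))/2+.016):
        print('O',(u*off+v*ym).round(4), 'yaw',yaw0-k1[0][0])
E
```

```text
w1 606 [206. 145.] [423. 237.]
ext [0.1445 0.3271]Traceback (most recent call last):
  File "<stdin>", line 16, in <module>
  File "<stdin>", line 14, in line
    raise TypeError("expected non-empty vector for x")
TypeError: expected non-empty vector for x
```

```bash
cat > dockfit.py <<'E'
from h import *
for n in ['w1','w2']:
    f=dict(np.load(f'pics/{n}.npz')); h=hsv(f)
    m=((h[...,2]>55)).astype(np.uint8); m=cv2.morphologyEx(m,cv2.MORPH_OPEN,np.ones((3,3)))
    m[:, 436 if n=='w1' else 384:]=0; m[:,:150]=0; m[238 if n=='w1' else 217:]=0
    cs,_=cv2.findContours(m,cv2.RETR_EXTERNAL,cv2.CHAIN_APPROX_NONE); c=max(cs,key=cv2.contourArea)[:,0].astype(float)
    P=onz(f,c,.01)[:,:2]
    r=cv2.minAreaRect(P.astype(np.float32)*1000); print(n,r)
    print(cv2.boxPoints(r).round(1).tolist())
    g=masks(f)
    for cc,a,_ in blobs(g['green'],100): print('green',cc.round(1),a,onz(f,cc,.040).round(4))
    for cc,a,_ in blobs(g['red'],8): print('red',cc.round(1),a,onz(f,cc,.038).round(4))
E
python3 dockfit.py
```

```text
w1 ((559.9054565429688, 89.52000427246094), (327.0565490722656, 144.49510192871094), 82.84495544433594)
[[467.8999938964844, -63.70000076293945], [611.2000122070312, -81.69999694824219], [652.0, 242.8000030517578], [508.6000061035156, 260.79998779296875]]
green [238.3 206.6] 555 [[ 0.5587 -0.0242  0.04  ]]
green [293.5 207.2] 555 [[0.5695 0.0548 0.04  ]]
green [452.7 270.2] 1874 [[0.6999 0.2857 0.04  ]]
green [457.5 298.1] 117 [[0.7502 0.2949 0.04  ]]
red [123.8 143.7] 231 [[ 0.4518 -0.1645  0.038 ]]
red [  9.7 176.7] 152 [[ 0.4768 -0.3329  0.038 ]]
red [403.9 186.5] 54 [[0.5591 0.2138 0.038 ]]
red [239.2 229.5] 183 [[ 0.5944 -0.0291  0.038 ]]
red [293.  229.6] 172 [[0.6044 0.0503 0.038 ]]
red [113.1 242.6] 189 [[ 0.5912 -0.2196  0.038 ]]
red [346.5 234.6] 24 [[0.6222 0.1286 0.038 ]]
w2 ((558.0130615234375, 86.2325439453125), (319.42401123046875, 141.53201293945312), 82.73057556152344)
[[467.6000061035156, -63.20000076293945], [608.0, -81.19999694824219], [648.4000244140625, 235.6999969482422], [508.0, 253.60000610351562]]
green [193.1 184.3] 622 [[ 0.558  -0.0235  0.04  ]]
green [249.4 184.8] 587 [[0.5688 0.0553 0.04  ]]
green [422.1 250.5] 1637 [[0.7015 0.2979 0.04  ]]
green [419.2 278.3] 124 [[0.7482 0.2938 0.04  ]]
red [ 74.4 119.9] 281 [[ 0.4532 -0.1617  0.038 ]]
red [360.8 163.5] 54 [[0.5589 0.2136 0.038 ]]
red [194.4 206.5] 158 [[ 0.5908 -0.029   0.038 ]]
red [249.6 206.9] 138 [[0.6015 0.0502 0.038 ]]
red [195.  213.5] 22 [[ 0.6014 -0.0305  0.038 ]]
red [250.  213.5] 22 [[0.6116 0.0493 0.038 ]]
red [304.7 213.5] 23 [[0.6217 0.1287 0.038 ]]
red [ 68.1 223.1] 211 [[ 0.5925 -0.2172  0.038 ]]
```

```bash
cat >> h.py <<'E'
O=np.array([.5725,.0843,0]); YAW=-.1268
U=np.array([np.cos(YAW),np.sin(YAW),0]); W=np.array([-U[1],U[0],0]); ZZ=np.array([0,0,1.])
def D(x,y,z): return O+U*x+W*y+ZZ*z   # dock frame (m) -> world
def Q(yaw=YAW,tilt=0.): return next(orient(yaw,tilt,1))[1]
E
python3 - <<'E'
from h import *
f=dict(np.load('pics/w2.npz')); m=masks(f)['yellow'].astype(np.uint8)
cs,_=cv2.findContours(cv2.morphologyEx(m,cv2.MORPH_CLOSE,np.ones((5,5))),cv2.RETR_EXTERNAL,cv2.CHAIN_APPROX_NONE); c=max(cs,key=cv2.contourArea)[:,0].astype(float)
for z in (.0,.013): r=cv2.minAreaRect(onz(f,c,z)[:,:2].astype(np.float32)*1000); print(z,r)
env.close_gripper(40)
env.reach(D(.068,.125,.15),Q()); env.movel(D(.068,.125,.08),.15)
print(env.movel(D(.005,.125,.08),.12)); env.movel(D(.005,.125,.15),.2)
print(st()['clock'],st()['contact_force'])
env.reach(D(-.06,.10,.27),Q()); env.hold(.1); snap('wrist','w3'); snap('side','s3')
E
```

```text
0.0 ((483.6622619628906, 412.3436584472656), (154.7977752685547, 129.71022033691406), 85.84857177734375)
0.013 ((483.8493957519531, 403.44305419921875), (150.2650604248047, 125.91210174560547), 85.84854888916016)
False
6.5167 [ 0.1105236  -0.42000102 -0.89469732]
```

View pics/w3.png

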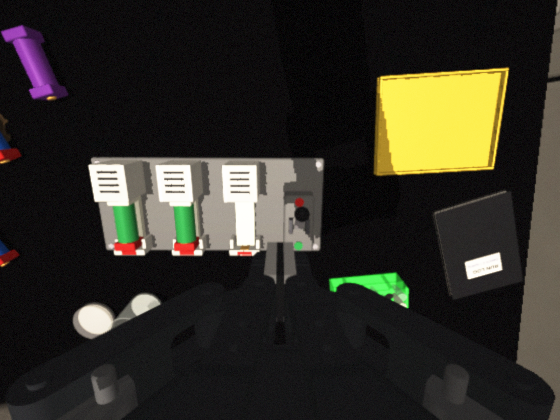

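```bash
python3 - <<'E'
from h import *
f=dict(np.load('pics/w3.npz')); m=masks(f)['yellow'].astype(np.uint8)
print('knob off',px(f,D(-.029,.125,.088)),'upright',px(f,D(0,.125,.097)),'bay2mark',px(f,D(.043,-.03,.038)))
cs,_=cv2.findContours(cv2.morphologyEx(m,cv2.MORPH_CLOSE,np.ones((5,5))),cv2.RETR_EXTERNAL,cv2.CHAIN_APPROX_NONE); c=max(cs,key=cv2.contourArea)[:,0].astype(float)
for z in (.0,.013): r=cv2.minAreaRect(onz(f,c,z)[:,:2].astype(np.float32)*1000); print(z,r)
E
```

```text
knob off [[301.07509142 213.50685492]] upright [[301.14192542 239.61619032]] bay2mark [[186.64651989 252.17063342]]
0.0 ((484.60845947265625, 413.8106689453125), (162.80638122558594, 129.52774047851562), 85.83859252929688)
0.013 ((483.71905517578125, 407.06756591796875), (157.6671142578125, 125.43889617919922), 85.83859252929688)
```

```bash
cat >> h.py <<'E'
HH=.010; FL=.020
def cellpose(y,xc,zc,a,off=0.,yaw=YAW):
    """TCP pose for cell centre at dock (xc,y), zc over bay floor, tilt a; off= grasp offset along axis"""
    n=np.array([-np.sin(a),np.cos(a)]); t=np.array([np.cos(a),np.sin(a)])
    p=np.array([xc,zc+FL])+off*t-HH*n
    return D(p[0],y,p[1]),Q(yaw,a)
def go(y,xc,zc,a,v=.08,off=0.,guard=None):
    p,q=cellpose(y,xc,zc,a,off); return env.movel(p,v,frame=q,guard=guard)
def extract(y):
    p,q=cellpose(y,0,.014,0)
    env.release(); env.reach(p+[0,0,.10],q); env.movel(p,.15); env.close_gripper(60)
    s=st(); print('grip gap',s['finger_gap'],s['clock'])
    for d in (6,12,19):
        a=np.radians(d); go(y,-.005*d/19-.001,.014*np.cos(a)+.039*np.sin(a)+.001,a)
        print(d,st()['contact_force'].round(1))
    a=np.radians(19); z=.014*np.cos(a)+.039*np.sin(a)+.001
    go(y,-.006+.016*np.cos(a),z+.016*np.sin(a),a); print(st()['contact_force'].round(1))
    go(y,.012,.17,a,.25); print('gap',st()['finger_gap'],st()['clock'])
TR=np.array([.4837,.407,0]); TY=-.0726
def T(x,y,z): return TR+np.array([np.cos(TY)*x-np.sin(TY)*y,np.sin(TY)*x+np.cos(TY)*y,z])
def totray(y):
    env.reach(T(0,y,.15),Q(TY)); env.movel(T(0,y,.013),.2); print('gap',st()['finger_gap'],st()['contact_force'].round(1)); env.release(); env.movel(T(0,y,.16),.25)
E
python3 - <<'E'
from h import *
extract(-.030); snap('side','s4'); env.hold(.1); f=snap('wrist','w4'); print(st()['finger_gap'])
E
```

```text
grip gap 0.28040640229672015 10.3417
6 [ 4.8 -0.4 -3. ]
12 [ 4.3 -0.8 -0.9]
19 [ 5.2 -0.9  0.4]
[ 0.   0.5 -1.2]
gap 0.2767421698699731 12.2083
0.2819041347953063
```

View pics/w4.png

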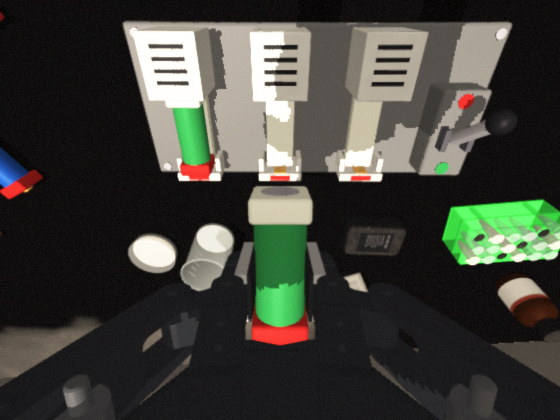

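View pics/s4.png

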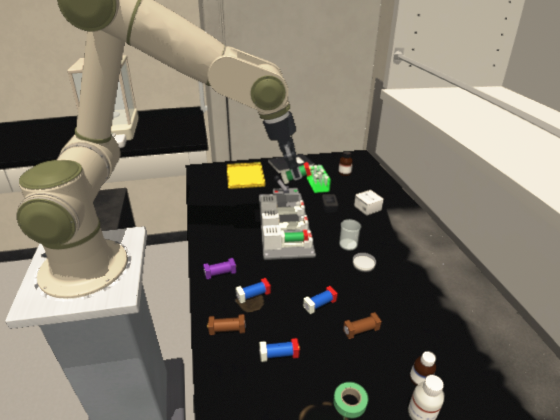

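Green cell from bay 2 is held cleanly (white end at 280,205, red at 280,325); bay 2 is empty. On to the tray.

```bash
python3 - <<'E'
from h import *
totray(.036); snap('wrist','w5'); print(st()['clock'])
extract(-.110); totray(-.038); env.hold(.1); snap('wrist','w6'); print(st()['clock'])
f=snap('side','s6')
for c,a,_ in blobs(masks(f)['blue'],50): print(c.round(1),a,onz(f,c,.016).round(3))
for c,a,_ in blobs(masks(f)['green'],50): print('g',c.round(1),a,onz(f,c,.019).round(3))
E
```

```text
gap 0.27874238241450977 [-0.   0.3 -1. ]
16.1417
grip gap 0.2748922677863275 19.4917
6 [ 5.5  0.7 -2.9]
12 [ 5.2 -0.3 -0. ]
19 [5.1 0.4 1.2]
[-0.5 -0.4 -0.1]
gap 0.27953464220417973 21.35
gap 0.2813260319043217 [-1.2 -0.2 -0.9]
25.2
[253.9 289.4] 231 [[ 0.424 -0.184  0.016]]
[313.3 292.9] 216 [[ 0.558 -0.223  0.016]]
[279.3 349.2] 349 [[ 0.447 -0.36   0.016]]
g [243.9 167. ] 74 [[0.487 0.439 0.019]]
g [317.3 183.3] 318 [[0.718 0.269 0.019]]
g [245.5 176.6] 80 [[0.483 0.365 0.019]]
```

View pics/w6.png

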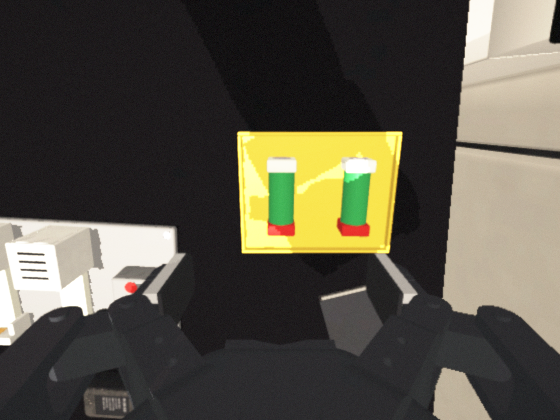

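View pics/s6.png

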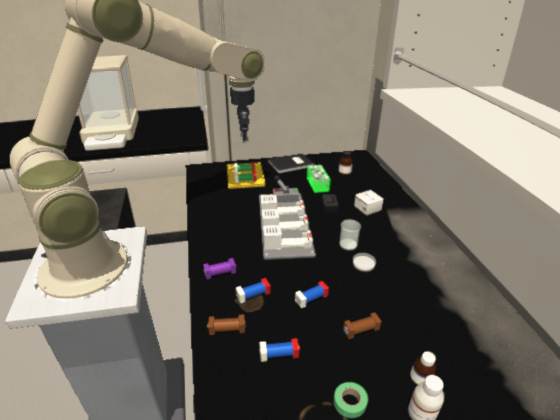

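```bash
cat >> h.py <<'E'
def cells(f,amin=80):
    """blue cells: barrel centroid (z .020 visible centre) + red/white ends -> centre, yaw"""
    g=masks(f); out=[]
    reds=[(c,a) for c,a,_ in blobs(g['red'],30)]
    for c,a,m in blobs(g['blue'],amin):
        P=onz(f,c,.020)[0]
        ys,xs=np.nonzero(m); A=onz(f,np.c_[xs,ys],.022)[:,:2]; A0=A.mean(0)
        w,v=np.linalg.eigh(np.cov((A-A0).T)); d=v[:,1]
        rs=[onz(f,r,.018)[0][:2] for r,_ in reds]; rs=[r for r in rs if np.linalg.norm(r-P[:2])<.05]
        if not rs: print('no red for',P); continue
        r=min(rs,key=lambda r:np.linalg.norm(r-P[:2])); d=d*np.sign(d@(r-P[:2]))
        e=r-P[:2]
        out.append((P[:2],np.arctan2(d[1],d[0]),np.arctan2(e[1],e[0]),np.linalg.norm(e),a,c))
    return out
E
python3 - <<'E'
from h import *
env.reach([.45,-.25,.30],Q(0)); env.hold(.15); f=snap('wrist','w7')
for o in cells(f): print([np.round(x,3) for x in o])
env.reach([.42,-.30,.30],Q(0)); env.hold(.15); f=snap('wrist','w8')
for o in cells(f): print([np.round(x,3) for x in o])
print(st()['clock'])
E
```

```text
[array([ 0.423, -0.182]), np.float64(0.253), np.float64(0.259), np.float64(0.033), np.int32(577), array([326.536, 153.331])]
[array([ 0.446, -0.365]), np.float64(-0.073), np.float64(0.111), np.float64(0.035), np.int32(235), array([200.034, 169.294])]
[array([ 0.447, -0.35 ]), np.float64(-0.125), np.float64(-0.333), np.float64(0.035), np.int32(340), array([210.6  , 170.224])]
[array([ 0.555, -0.221]), np.float64(0.309), np.float64(0.307), np.float64(0.035), np.int32(504), array([297.435, 238.81 ])]
[array([ 0.422, -0.182]), np.float64(0.275), np.float64(0.269), np.float64(0.034), np.int32(610), array([359.166, 173.451])]
[array([ 0.447, -0.357]), np.float64(-0.102), np.float64(-0.122), np.float64(0.034), np.int32(569), array([240.606, 190.121])]
[array([ 0.556, -0.221]), np.float64(0.332), np.float64(0.339), np.float64(0.036), np.int32(469), array([328.203, 256.503])]
28.2583
```

View pics/w7.png

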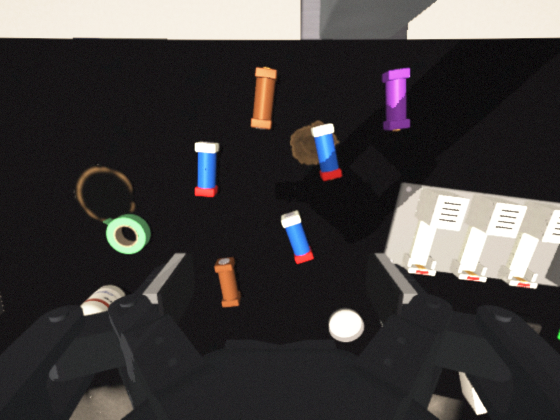

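```bash
cat >> h.py <<'E'
def pick(p,yaw):
    env.release(); P=np.array([p[0],p[1],.004]); P=P+.001*np.array([np.cos(yaw),np.sin(yaw),0])
    env.reach(P+[0,0,.09],Q(yaw)); env.movel(P,.15); env.close_gripper(60); s=st(); print('gap',s['finger_gap'],s['contact_force'].round(1))
    env.movel(P+[0,0,.14],.25); print('gap',st()['finger_gap'],st()['clock'])
A19=np.radians(19); Z19=.014*np.cos(A19)+.039*np.sin(A19)+.001
def above(y):
    p,q=cellpose(y,.012,.15,A19); env.reach(p,q); env.hold(.1)
E
python3 - <<'E'
from h import *
pick((.5555,-.221),.325); above(.050); snap('wrist','w9'); snap('side','s9'); print(st()['clock'],st()['finger_gap'])
E
```

```text
gap 0.281353464379538 [-0.1  0.6  5.8]
gap 0.28056008615140576 31.5417
33.075 0.27908708292058587
```

View pics/w9.png

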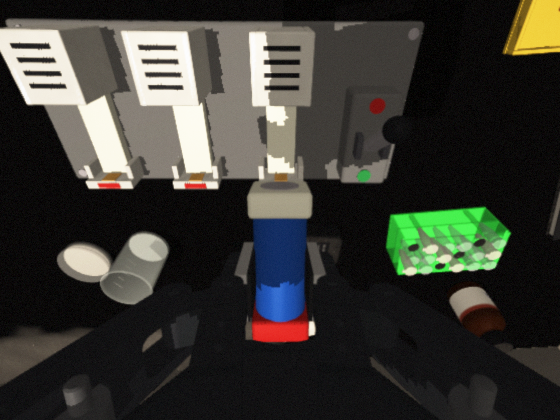

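```bash
cat >> h.py <<'E'
def cf(): return st()['contact_force'].round(1)
def insert(y,last=0,dy=0.):
    a=A19; x1=-.0045
    go(y,x1+.018*np.cos(a),Z19+.018*np.sin(a),a,.15); print('pre',cf())
    go(y,x1,Z19,a,.05); print('in',cf(),st()['finger_gap'])
    for d in (14,9,5,0):
        if d<last: break
        b=np.radians(d); go(y,x1+.001*(19-d)/19,.014*np.cos(b)+.039*np.sin(b)+.0005,b,.04); print(d,cf())
E
python3 - <<'E'
from h import *
insert(.050,last=5); snap('wrist','w10'); snap('side','s10'); print(st()['clock'],st()['position']-O)
E
```

```text
pre [ 0.2  0.1 -1.6]
in [ 6.4 -1.   3.7] 0.27644911666041583
14 [6.1 0.1 2.6]
9 [5.8 1.5 1. ]
5 [5.7 0.4 0.3]
35.3667 [0.00447142 0.05008909 0.02856885]
```

View pics/w10.png

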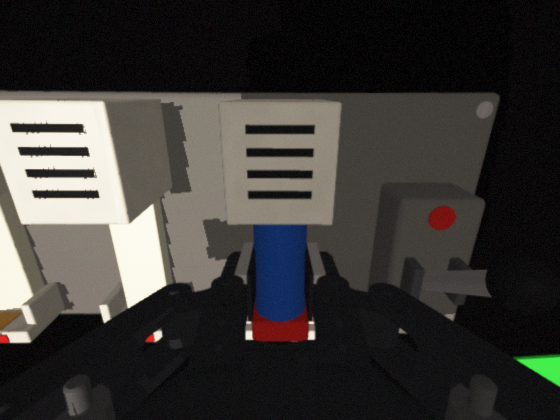

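```bash
python3 - <<'E'
from h import *
s=st(); p=np.array(s['position'])
env.movel(p-W*.0012,.05); print(cf())
env.release(); print(cf(),st()['finger_gap']); 
p=np.array(st()['position']); env.movel(p+[0,0,.14]-U*.04,.25); env.hold(.1); snap('wrist','w11'); snap('side','s11'); print(st()['clock'])
E
```

```text
[ 5.8  0.8 -1.7]
[ 0.2 -0.3  0.1] 0.998686853667595
37.175
```

View pics/w11.png

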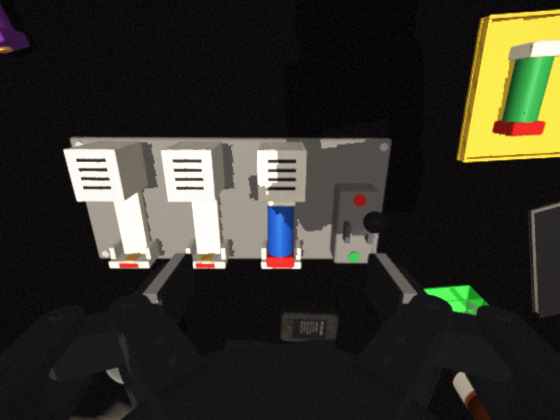

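```bash
cat >> h.py <<'E'
def press(y,x=.022,g=10):
    env.close_gripper(60); env.reach(D(x,y,.09),Q()); env.movel(D(x,y,.056),.15)
    r=env.movel(D(x,y,.044),.03,guard=g); print('press',r,st()['position'][2],cf()); env.movel(D(x,y,.10),.25)
E
python3 - <<'E'
from h import *
press(.050); print(st()['clock'])
env.reach([.42,-.27,.28],Q(0)); env.hold(.15); f=snap('wrist','w12')
for o in cells(f): print([np.round(x,3) for x in o])
E
```

```text
press True 0.048008185468129655 [-1.2  0.6  6.5]
39.5333
[array([ 0.422, -0.182]), np.float64(0.263), np.float64(0.259), np.float64(0.034), np.int32(664), array([341.657, 176.053])]
[array([ 0.447, -0.357]), np.float64(-0.121), np.float64(-0.129), np.float64(0.034), np.int32(639), array([218.085, 193.335])]
[array([0.592, 0.148]), np.float64(0.219), np.float64(0.125), np.float64(0.036), np.int32(629), array([549.343, 284.844])]
```

```bash
python3 - <<'E'
from h import *
pick((.4225,-.182),.262); above(-.030); snap('wrist','w13'); print(st()['clock'],st()['finger_gap'])
E
```

```text
gap 0.28063590293062823 [-1.5  0.9  7.8]
gap 0.2813042374426438 45.1417
46.3833 0.277539050480761
```

View pics/w13.png

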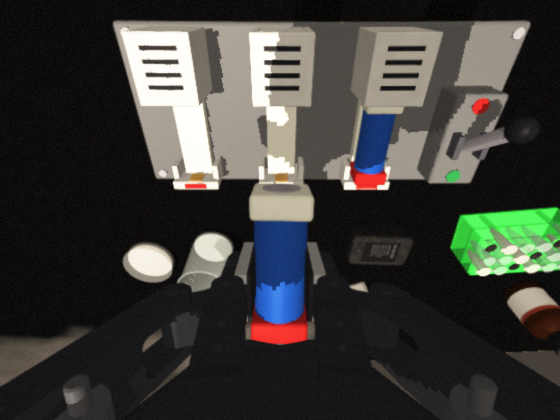

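Held squarely, as before (white 280,200; red 280,327). Insert in bay 2.

```bash
cat >> h.py <<'E'
def letgo():
    env.release(); p=np.array(st()['position']); env.movel(p+[0,0,.12],.25)
E
python3 - <<'E'
from h import *
insert(-.030,0); print(st()['finger_gap']); letgo(); press(-.030); print(st()['clock'])
env.reach([.42,-.27,.28],Q(0)); env.hold(.15); f=snap('wrist','w14')
for o in cells(f): print([np.round(x,3) for x in o])
E
```

```text
pre [ 0.8  0.6 -1.2]
in [ 4.8 -0.6  3.6] 0.28103351027016393
14 [3.9 0.4 1.5]
9 [ 6.  -0.5  1.3]
5 [ 5.2 -0.7  1. ]
0 [ 5.3 -0.7 -0.6]
0.2755888388293443
press True 0.04796733313968267 [-2.9 -0.1  7.8]
52.3
[array([ 0.447, -0.357]), np.float64(-0.134), np.float64(-0.121), np.float64(0.034), np.int32(634), array([217.964, 193.473])]
[array([0.58 , 0.068]), np.float64(-0.001), np.float64(0.001), np.float64(0.037), np.int32(682), array([498.707, 277.466])]
[array([0.592, 0.148]), np.float64(0.22), np.float64(0.129), np.float64(0.036), np.int32(630), array([549.321, 284.857])]
```

View pics/w14.png

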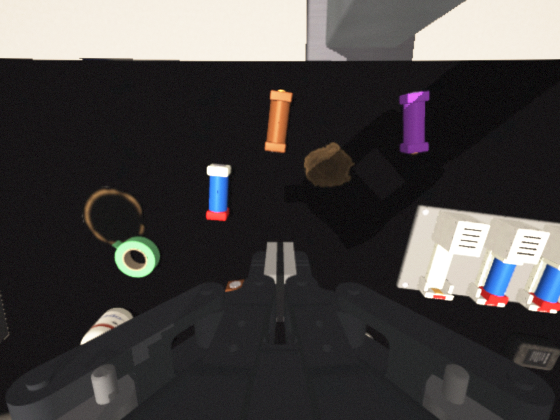

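```bash
python3 - <<'E'
from h import *
pick((.447,-.357),-.12); above(-.110); snap('wrist','w15'); print(st()['clock'],st()['finger_gap'])
E
```

```text
gap 0.2821761517337478 [-1.7  1.1  5.8]
gap 0.27543266742595307 57.675
59.15 0.2797195098687477
```

View pics/w15.png

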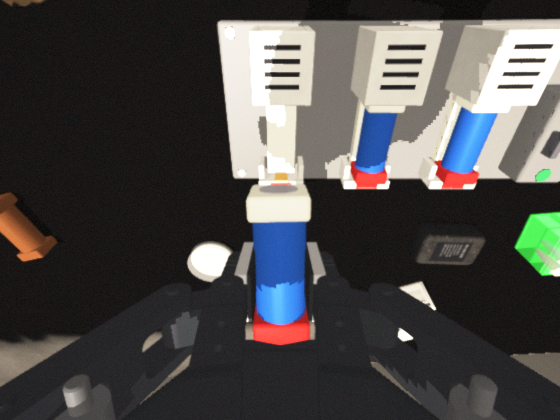

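```bash
python3 - <<'E'
from h import *
insert(-.110,0); print(st()['finger_gap']); letgo(); press(-.110); print(st()['clock'])
env.reach(D(-.05,-.02,.27),Q()); env.hold(.2); f=snap('wrist','w16'); snap('scene','c16'); snap('side','s16')
g=masks(f)
for c,a,_ in blobs(g['blue'],50): 
    P=onz(f,c,.040)[0]-O; print('blue dock',(P@U).round(4),(P@W).round(4))
for c,a,_ in blobs(g['red'],30): 
    P=onz(f,c,.048)[0]-O; print('red dock',(P@U).round(4),(P@W).round(4),a)
E
```

```text
pre [ 1.   1.2 -0.8]
in [5.1 0.3 3.8] 0.27565586093641387
14 [ 4.5 -2.3  1.7]
9 [ 4.7 -2.7  0.4]
5 [ 5.8 -0.6  0.5]
0 [ 4.6 -1.4  0.4]
0.2810132045413697
press True 0.04795408563052467 [-2.7 -0.1  7.7]
65.0667
blue dock 0.0002 -0.1092
blue dock 0.0006 -0.0289
blue dock 0.0006 0.0493
red dock -0.1 0.3082 126
red dock -0.0967 0.2519 266
red dock -0.0319 0.1228 59
red dock 0.0311 -0.107 215
red dock 0.032 0.048 203
red dock 0.0297 -0.0298 130
```

View pics/w16.png

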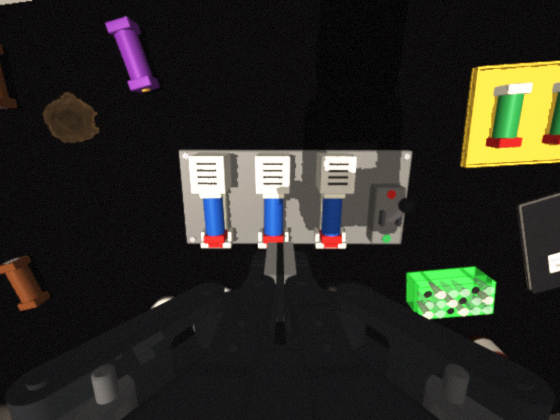

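View pics/s16.png

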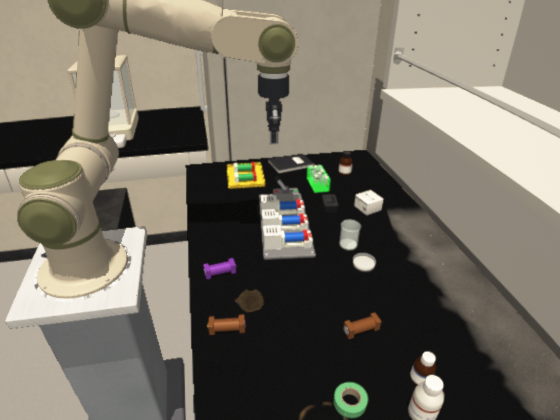

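```bash
python3 - <<'E'
from h import *
env.reach(D(-.068,.125,.15),Q()); env.movel(D(-.068,.125,.08),.15)
env.movel(D(-.005,.125,.08),.12); env.movel(D(-.005,.125,.15),.2)
env.reach(D(-.08,.08,.28),Q()); env.hold(.3); f=snap('wrist','w17'); snap('side','s17')
print('knob on',px(f,D(.029,.125,.088)),'off',px(f,D(-.029,.125,.088)),st()['clock'])
g=masks(f)
for c,a,_ in blobs(g['blue'],50): 
    P=onz(f,c,.040)[0]-O; print('blue dock',(P@U).round(4),(P@W).round(4))
for c,a,_ in blobs(g['green'],50): print('g',onz(f,c,.024).round(3),a)
s0=dict(np.load('pics/side0.npz')); s1=dict(np.load('pics/s17.npz'))
d=np.abs(s0['frame'].astype(int)-s1['frame']).sum(2)
for nm,(x,y,w,h) in dict(beaker=(338,218,24,34),dish=(350,252,30,20),rack=(305,164,28,30)).items(): print(nm,'mean diff',d[y:y+h,x:x+w].mean())
E
```

```text
knob on [[314.7211817  268.99561018]] off [[316.2443808  226.08485933]] 69.9
blue dock 0.0001 -0.1082
blue dock 0.0013 -0.0285
blue dock 0.0015 0.0497
g [[0.486 0.441 0.024]] 865
g [[0.48  0.368 0.024]] 782
g [[0.704 0.326 0.024]] 867
beaker mean diff 1.6936274509803921
dish mean diff 1.7616666666666667
rack mean diff 1.7964285714285715
```

View pics/w17.png

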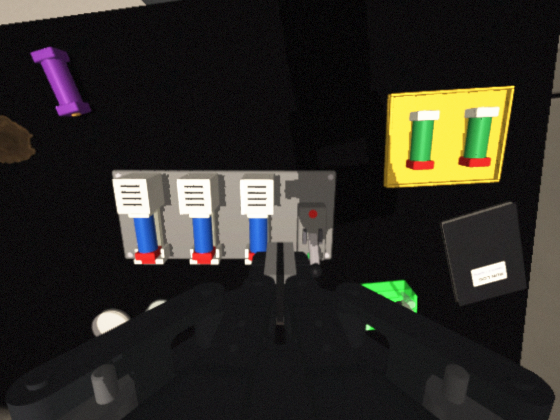

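The knob sits at about (315,270), which matches the predicted ON position. All three blue cells are seated, both green cells are in the tray, and the bystanders haven't moved.

```bash
python3 -c "
from h import *
job.hand_in(); print(st()['clock'])"
```

```text
the job is handed in; nothing more can be done
the job is handed in; nothing more can be done
```

I finished the job and handed it in at about 70 s on the robot's clock. The hand-in gave no verdict. I switched the charger off, moved both green cells to the yellow tray, seated the three blue cells in bays 1–3 and switched the charger back on.

Last checks, none of which failed or disagreed:
- **Blue cells:** a guarded press on each plus end stopped at z = 48 mm, the height of a fully seated cell. In the final picture their centres were within about 2 mm of the bay points, plus ends at the end wall.
- **Green cells:** both lie flat inside the tray.
- **Toggle:** the knob is where the ON position should put it, with the lever leaning away from the robot.
- **Bystanders:** the beaker, petri dish and tube rack look the same in the side view as at the start.

One blue cell was knocked aside by a few centimetres during the run, so I measured it again before picking it up. I saw no sign of the grip slackening.

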